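# Lever open an instrument's key cover and restart it

## Robot

A 6-joint arm with a two-finger parallel gripper is mounted at the origin on the work surface. World frame = base frame: x ahead of the robot, y to its left, z up, the work surface at z = 0. Lengths are in m, angles in rad, forces in N, time in s.
With the tool pointing down it reaches from about 0.35 to 0.775 m from the base axis. Payload 5.5 kg.
Tool frame: the origin (TCP) lies on the centre line of the jaws, within the pads' length; the fingertips stand 11 mm ahead of it and the grasp point (between the pads) lies 8 mm behind it; z points along the fingers, y is the line along which they close (so a half turn about z gives the same grasp; the last joint's range is limited). The gripper opens to 85 mm and grips with 20 to 120 N. Pads are 22 mm wide; open, the fingers measure 114 mm over their backs; the gripper's body (76 mm by 85 mm) begins 54 mm behind the grasp point. The pads swing forward as they close: fully open they stand 13 mm farther back than shut.
Start: joints at [1.16, 0.313, 0.046, 1.304, 0, 1.431], TCP at [0.154, 0.554, 0.242] pointing down, gripper open.
Joint ranges: [-2.76, 2.76], [-0.86, 1.69], [-1.03, 1.26], [-2.2, 2.34], [-1.47, 1.5], [-3.14, 3.14]. Speed limits (rad/s): [2.57, 2.57, 3.14, 3.14, 3.14, 3.14].

## Interface

Orientations are given as a unit quaternion [w, x, y, z].
In Python, from workcell import env, viewer, order, models gives the robot as it stands.
- The arm moves only by the tool drive_tool, never from a script. Its argument "series" is a list that holds one entry, the list of rows, each a list of 6 numbers: the shift along the tool's x, y, z each as a share of 120 mm, from -1 to 1, then the turn, a rotation vector about the tool's x, y, z each as a share of 180 degrees, from -1 to 1. A call has 1 to 20 rows; each row shifts and turns the commanded pose from where the row before left it, along the tool's axes as they then stand; what a row does not reach is not made up. A row lasts 1/8 s, in which the tool goes at most 62.5 mm and 10.7 degrees, less where a joint would pass 70% of its speed; a pose out of reach is approached as far as the arm can. A call with a number of a shift or a turn outside -1 to 1 is refused whole. A call with a gripper value outside its range is refused whole. "jaw" is the opening, from -1 (shut) to 1 (fully open), set as the call begins (left out, the last holds). The fingers move at their own pace and stop on an object; "grip_force" is the grip in N (left out, the last holds). Time passes only in rows, so rows that do not move let the fingers close. It gives the time, the measured TCP pose, the force, the opening and the grip force at its end, in the units of the state.
- env.get_state(): the state, without advancing time (a new reading comes with each control period).
- viewer.read_camera(name): name is "scene" or "side" or "wrist"; returns the picture (400x640x3 uint8, red, green, blue); there is no depth.
- viewer.camera_info(name): a dict with "intrinsics" (3x3 intrinsics, pixels), "R" (3x3) and "t" (3): a world point X has camera coordinates R X + t; the wrist camera has in their place "T_tool_cam" (4x4, takes a point from camera to tool coordinates, whose origin is the TCP and whose axes are the flange's). Camera axes: x right, y down, z forward; pixel columns grow to the right and rows downward; lengths in m; the calibration is good to about 2 mm. A picture is of the moment at which its call begins: read the wrist's pose just before it. camera_info takes no time and is no camera call.
- order.hand_in(): hands the job in; it is judged then, once.
Trained networks look in the newest picture that a camera, given by its name, has taken for a name from the list of things; names that differ only in an ending like _2 or _b are one class to them, and where a whole thing is asked for, a point or a joint stands for the part that bears it (a point fixed in the world has none). Each returns a list of dicts, best first, with "score" (0 to 1); they miss things now and then, are a little off and sometimes report something else, mostly with a low value. They report only what shows in the picture. A call takes as long as a camera call. They do not tell look-alikes from the thing itself.
- models.silhouettes(label, camera): "region" (400x640 bool, what is visible of it) and "location" ([column, row] in pixels, amid what is visible of it).
The state is a dict: "clock": time; "joint_pos": joint angles; "qvel": joint speeds; "tau": joint torques, N m; "tcp_pos": TCP position; "orientation": TCP orientation; "wrist_force": force on the tool from outside, world axes, zero at the start; "ft_torque": the same for the moment, N m; "finger_gap": finger opening in m; "grip_force": force on a finger pad.
Only numpy, scipy, OpenCV 4.12 (cv2) and the standard library are available. Lean on these libraries where they do the work, as an engineer would, in place of code of your own. Each camera call takes 0.05 s, during which the arm holds its last target. There are 200 camera calls.

## Task

Take the spatula from its rest, work its blade into the slot under the tongue of the bench instrument's flush cover, gently lever the cover up with the blade alone, the fingers kept off the instrument till it is open, and swing the cover well back past square to the sloping face, so that the keys lie clear. Then press the round key fully down and let it up, and after it the square key, one at a time, never pressing the bar-shaped key between them. Leave the cover open, the spatula lying back in its rest as it was, and the things around undisturbed.

Things in the scene. Friction and masses are not known exactly. Their poses are not given: they have to be found in the camera images.
- instrument: Fixed grey and white bench instrument, 170 wide (y), 115 deep, about 140 high in front, 210 at the rear; x to its rear, y to its left, origin mid underside. Its front is turned to the robot's right. Its top is a white framed face that rises to the rear at 0.55 rad (31.5 deg), but stands up to 4 mm proud or low (square to the face) from unit to unit: the marks below are nominal, so feel for it.
- slot_mark (a point): Nominal centre of the slot's mouth, in the middle of the face's lower front edge; axes as the instrument's. The slot goes in up the slope, parallel to the face: 32 mm wide, 5.5 high square to the face, 20 long, between a rigid sill and the cover's tongue; then comes the key well, floor 12.5 mm below the slot's mid-plane. The face's surface is 7.75 mm above that plane.
- hinge_mark (a point): Nominal middle of the cover's hinge line (along the instrument's y), 116 mm up the slope from the front edge, 2.5 mm under the face's surface. The grey cover, 5 mm thick, is flush with the face, walled in all round: a plate 138 wide, 96 long from the hinge, and mid front a tongue 29 wide, 20 long that reaches the front edge over the slot.
- cover (a joint): Angle of the cover, rad: 0 closed, flush with the face; grows as the front edge rises; 1.57 square to the face; stop at 1.95. A stiff friction hinge (about 2 N at the front edge): it stays where it is left.
- keys_mark (a point): Nominal centre of the top of the middle (bar) key, 58 mm up the slope from the front edge. The three key tops stand in a row along the instrument's y, 38 mm apart, level, 6.5 mm under the face's surface, 14 mm above the well's floor. The open well is 140 wide and 96 mm long. Keys move square to the face.
- spatula: Loose lab spatula, 60 g. Origin: the grip point, mid-section. Black handle along x, from 45 mm behind the origin to 30 mm ahead, 14 wide (y), 16 high (z); then a flat straight steel blade 14 wide (y), 2 mm thick (z), in the handle's mid-plane, its tip 100 mm ahead (+x).
- spatula_tip (a point): Middle of the end of the blade; axes as the spatula's.
- rest: Fixed aluminium rest on the bench: base plate 130 x 60 x 6 mm, two uprights (10 mm thick in x, 44 wide) 36 mm behind and 55 mm ahead of its origin, with notches 24 mm wide, 8 deep. Origin: on the bench, below the spatula's grip point; x as the spatula's. The spatula lies level in the notches, its origin 42 mm above this one; fingers fit between the uprights.
- round_key (a joint): Travel of the round key (16 mm across; left of the row, +y), m: 0 up, 0.004 fully down, springs back; about 4.5 N to push home.
- square_key (a joint): Travel of the square key (16 mm; right of the row, -y), as for the round key.
- bar_key (a joint): Travel of the narrow bar key (24 mm up the slope, 8 wide), the middle one: not to be pressed.
- tube_rack: White wire rack with capped tubes, 125 x 65 mm, 93 high, loose bystander. Origin: middle of its underside.
- bottle: Glass bottle with screw cap, 72 mm across, 150 high, loose bystander. Origin: middle of its underside.
- tub: White tub with lid, 100 mm across, 100 high, loose bystander. Origin: middle of its underside.
There are look-alikes about, which are no part of the job. What is meant by the spatula is not blue or green, and is the smaller of those in its own colour.

How it is judged:
By the outcome, as a careful person would: the job done as asked, in the order asked, and still so for the second after the job is handed in, with the robot touching nothing.
It also fails if it takes over 72 s, if anything falls off the work surface, if the arm or the gripper's body presses on something with over 40 N, if the wrist force passes 120 N, or if a joint passes its speed limit or range.

## Working session

There is one attempt and no reset: what is moved stays moved. The work goes in short steps, Python scripts to look and compute and a tool call to move; the robot and the scene stay as the last step left them, time stands still between calls to the robot, and variables do not carry over. Pictures are saved under pics/ and viewed, at most 10 in all, crops included, and the job is handed in when it is done.

Besides the shell and the picture viewer there is one more tool, called after ">>>" in YAML: its name, and indented under it one key for each argument. drive_tool: Moves the arm, as the interface text tells. Its arguments: {"type":"object","properties":{"series":{"type":"array"},"jaw":{"type":"number"},"grip_force":{"type":"number"}},"required":["series"]}

```bash
ls; mkdir -p pics
cat > h.py <<'E'
import numpy as np, cv2
from workcell import env, viewer, order, models
E
python3 - <<'E'
from h import *
s=env.get_state(); print({k:np.round(v,3) for k,v in s.items()})
ims=[]
for c in ["scene","side"]:
    im=viewer.read_camera(c); cv2.imwrite(f"pics/{c}0.png",im[:,:,::-1])
    i=viewer.camera_info(c); print(c,np.round(i["intrinsics"],1).tolist(),np.round(i["R"],3).tolist(),np.round(i["t"],3).tolist())
    for l in ["instrument","spatula","rest","slot_mark","cover","tube_rack","bottle","tub","round_key"]:
        try:
            for d in models.silhouettes(l,c):
                if d["score"]>.2:
                    r=d["region"]; ys,xs=np.nonzero(r); print(c,l,round(d["score"],2),np.round(d["location"]),(xs.min(),xs.max(),ys.min(),ys.max()),r.sum())
        except Exception as e: print(l,e)
print(viewer.camera_info("wrist"), env.get_state()["clock"])
E
```

```text
pics
{'clock': np.float64(0.0), 'joint_pos': array([ 1.16 ,  0.314,  0.045,  1.304, -0.   ,  1.431]), 'qvel': array([ 0.   ,  0.   ,  0.   ,  0.   , -0.   ,  0.002]), 'tau': array([-0.0000e+00, -4.8062e+01,  2.9854e+01,  1.9000e-02, -0.0000e+00,
        0.0000e+00]), 'tcp_pos': array([0.154, 0.554, 0.241]), 'orientation': array([-0.   ,  0.135,  0.991, -0.001]), 'wrist_force': array([-0.152,  0.494,  0.01 ]), 'ft_torque': array([-0.027, -0.056,  0.043]), 'grip_force': np.float64(0.0), 'finger_gap': np.float64(0.085)}
scene [[506.0, 0.0, 323.8], [0.0, 506.0, 205.1], [0.0, 0.0, 1.0]] [[0.562, 0.827, 0.007], [0.491, -0.327, -0.808], [-0.666, 0.457, -0.59]] [-0.271, -0.153, 1.942]
scene instrument 0.74 [356. 213.] (np.int64(325), np.int64(386), np.int64(175), np.int64(257)) 4628
scene spatula 0.97 [203. 296.] (np.int64(192), np.int64(215), np.int64(267), np.int64(319)) 417
scene spatula 0.75 [258. 255.] (np.int64(242), np.int64(279), np.int64(243), np.int64(268)) 251
scene spatula 0.69 [268. 223.] (np.int64(266), np.int64(272), np.int64(210), np.int64(236)) 136
scene spatula 0.64 [211. 2
[... 1969 characters left out ...]
. 233.] (np.int64(401), np.int64(440), np.int64(211), np.int64(257)) 1488
side round_key 0.33 [364. 273.] (np.int64(351), np.int64(376), np.int64(253), np.int64(290)) 261
{'intrinsics': array([[278.2303647 ,   0.        , 322.68069014],
       [  0.        , 278.2303647 , 196.70342209],
       [  0.        ,   0.        ,   1.        ]]), 'T_tool_cam': array([[ 4.48373084e-05, -9.53547595e-01, -3.01242397e-01,
         7.67781552e-02],
       [ 9.99999686e-01, -1.95423361e-04,  7.67431054e-04,
        -5.22041366e-05],
       [-7.90651838e-04, -3.01242337e-01,  9.53547287e-01,
        -1.31289468e-01],
       [ 0.00000000e+00,  0.00000000e+00,  0.00000000e+00,
         1.00000000e+00]])} 1.0
```

Run:
```python
import cv2,numpy as np
a=cv2.imread("pics/scene0.png")[150:350,160:460]; b=cv2.imread("pics/side0.png")[130:390,180:480]
a=cv2.resize(a,(400*3//2,400),interpolation=cv2.INTER_CUBIC); b=cv2.resize(b,(690,598),interpolation=cv2.INTER_CUBIC)
cv2.imwrite("pics/a.png",a);cv2.imwrite("pics/b.png",b)
```

```text
(no output)
```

View pics/a.png

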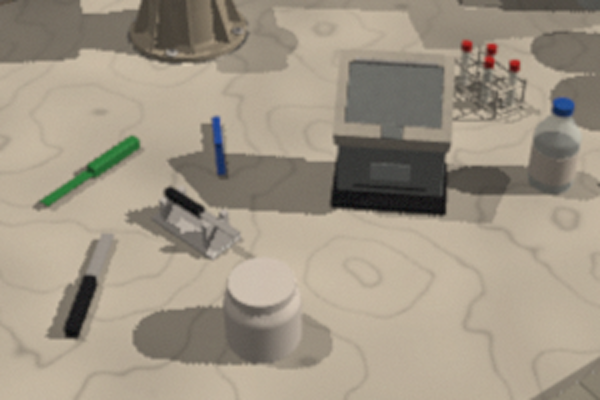

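View pics/b.png

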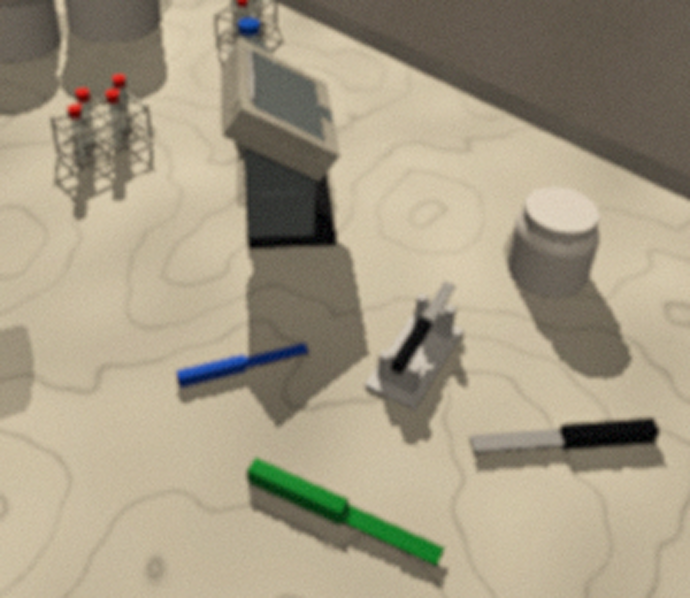

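```bash
cat > h.py <<'E'
import numpy as np, cv2
from scipy.optimize import least_squares
from scipy.spatial.transform import Rotation as Ro
from workcell import env, viewer, order, models
def cam(name,st=None):
    i=viewer.camera_info(name); K=np.array(i["intrinsics"])
    if name!="wrist": return K,np.array(i["R"]),np.array(i["t"])
    st=st or env.get_state(); T=np.eye(4); q=st["orientation"]
    T[:3,:3]=Ro.from_quat(np.r_[q[1:],q[0]]).as_matrix(); T[:3,3]=st["tcp_pos"]
    W=np.linalg.inv(T@np.array(i["T_tool_cam"])); return K,W[:3,:3],W[:3,3]
def proj(c,X):
    K,R,t=c; p=(np.atleast_2d(X)@R.T+t)@K.T; return p[:,:2]/p[:,2:]
def tri(obs,x0=(.4,0.2,.1)):
    r=least_squares(lambda X:np.concatenate([(proj(c,X)[0]-u) for c,u in obs]),x0); return r.x,np.abs(r.fun).max()
def onplane(c,u,z):
    K,R,t=c; d=R.T@np.linalg.solve(K,[*u,1.]); o=-R.T@t; return o+d*(z-o[2])/d[2]
E
python3 - <<'E'
from h import *
S,D=cam("scene"),cam("side")
# spatula handle back end, junction,  cover mid, tub, from crops
sc=lambda x,y:(160+x/2,150+y/2); sd=lambda x,y:(180+x/2.3,130+y/2.3)
P={"handle_back":(sc(168,191),sd(398,362)),"handle_front":(sc(202,211),sd(428,322)),"tip":(sc(240,238),sd(447,288)),
"face_frontL(img)":(sc(334,140),sd(228,135)),"face_frontR":(sc(452,140),sd(333,172)),"face_rearR":(sc(448,58),sd(338,98)),"face_rearL":(sc(340,52),sd(240,40)),
"tub":(sc(262,285),sd(562,212)),"bottlecap":(sc(563,106),sd(248,25))}
for k,(a,b) in P.items(): print(k,*[np.round(v,3) for v in tri([(S,a),(D,b)])], np.round(onplane(S,a,.045),3))
s=viewer.read_camera("wrist"); cv2.imwrite("pics/w0.png",s[:,:,::-1])
c=cam("wrist"); print(np.round(proj(c,[[.4,0.2,.1],[.5,.2,.1],[.4,.3,.1]])))
print([np.round(onplane(S,sc(*p),z),3) for p,z in [((330,207),0),((447,210),0),((290,320),0)]])
E
```

```text
handle_back [ 0.452 -0.265  0.045] 0.143 [ 0.452 -0.265  0.045]
handle_front [ 0.52  -0.247  0.045] 0.652 [ 0.519 -0.245  0.045]
tip [ 0.587 -0.223  0.033] 0.306 [ 0.598 -0.227  0.045]
face_frontL(img) [0.508 0.031 0.109] 15.391 [0.487 0.008 0.045]
face_frontR [0.651 0.072 0.069] 15.523 [0.59  0.163 0.045]
face_rearR [0.64  0.059 0.204] 18.354 [0.404 0.309 0.045]
face_rearL [0.51  0.022 0.257] 11.58 [0.282 0.161 0.045]
tub [ 0.734 -0.272  0.094] 0.07 [ 0.692 -0.249  0.045]
bottlecap [0.711 0.266 0.144] 0.255 [0.621 0.375 0.045]
[[123. 420.]
 [155. 466.]
 [190. 405.]]
[array([ 0.572, -0.057,  0.   ]), array([0.676, 0.086, 0.   ]), array([ 0.73 , -0.229,  0.   ])]
```

View pics/w0.png

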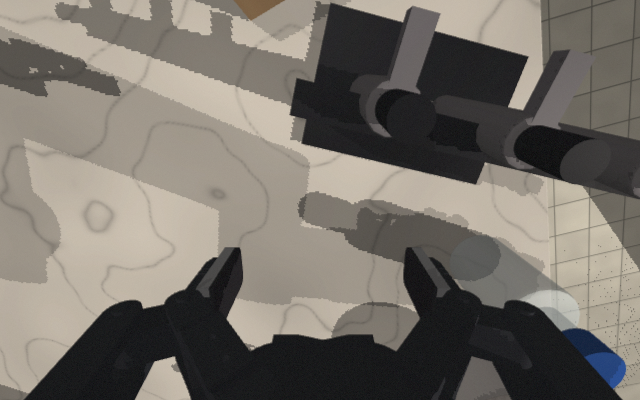

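Run:
```python
from h import *
S,D=cam("scene"),cam("side")
sc=lambda x,y:(160+x/2,150+y/2); sd=lambda x,y:(180+x/2.3,130+y/2.3)
P={"face_frontL":(sc(336,138),sd(334,160)),"face_frontR":(sc(452,138),sd(338,98)),"face_rearR":(sc(446,62),sd(250,38)),"face_rearL":(sc(342,58),sd(230,108))}
P={"fl":(sc(334,143),sd(328,172)),"fr":(sc(452,143),sd(338,98)),"rr":(sc(448,60),sd(255,40)),"rl":(sc(340,55),sd(228,130)),"tongue":(sc(393,136),sd(328,126))}
for k,(a,b) in P.items(): print(k,*[np.round(v,3) for v in tri([(S,a),(D,b)])])
for c,n in ((S,"scene"),(D,"side")): print(n,np.round(-c[1].T@c[2],2), models.silhouettes("bottle",n)[:1] and 1)
```

```text
fl [ 0.566 -0.047  0.115] 0.134
fr [0.687 0.065 0.132] 3.67
rr [0.602 0.127 0.214] 0.444
rl [0.471 0.026 0.186] 0.98
tongue [0.622 0.014 0.132] 1.419
scene [ 1.52 -0.71  1.02] 1
side [-0.05 -0.62  0.73] []
```

```bash
cat >> h.py <<'E'
def Rst(st):
    q=st["orientation"]; return Ro.from_quat(np.r_[q[1:],q[0]])
def Rxz(x,z):
    z=np.array(z,float);z/=np.linalg.norm(z); x=np.array(x,float); x-=z*(x@z); x/=np.linalg.norm(x)
    return Ro.from_matrix(np.c_[x,np.cross(z,x),z])
def down(h): return Rxz([np.cos(h),np.sin(h),0],[0,0,-1])
def plan(p1,R1,n=None,st=None,start=None,via=None):
    """rows from present pose to p1,R1; prints them; returns end"""
    p,R=start or ((lambda s:(s["tcp_pos"],Rst(s)))(st or env.get_state()))
    p=np.array(p);rv=(R.inv()*R1).as_rotvec(); d=np.array(p1)-p
    n=n or int(max(np.ceil(np.linalg.norm(d)/.05),np.ceil(np.linalg.norm(rv)/np.radians(9.9)),1))
    out=[];P,Q=p.copy(),R
    for i in range(1,n+1):
        s=Q.inv().apply(p+d*i/n-P)/.12; t=(Q.inv()*(R*Ro.from_rotvec(rv*i/n))).as_rotvec()/np.pi
        row=np.round(np.r_[s,t],3)+0.0; out.append(row.tolist())
        P=P+Q.apply(row[:3]*.12); Q=Q*Ro.from_rotvec(row[3:]*np.pi)
    print(n,str(out).replace(" ","").replace("0.","."));return P,Q
E
python3 -c "
from h import *
e=plan([.55,-.06,.42],down(.28)); print(e[0],e[1].as_matrix())"
```

```text
16 [[-.284,-.253,-.093,.0,.0,.052],[-.322,-.203,-.092,.0,.0,.051],[-.35,-.15,-.093,.0,.0,.052],[-.37,-.09,-.092,.0,.0,.051],[-.379,-.031,-.093,.0,.0,.052],[-.379,.032,-.092,.0,.0,.051],[-.37,.092,-.093,.0,.0,.052],[-.349,.151,-.092,.0,.0,.051],[-.321,.204,-.093,.0,.0,.052],[-.284,.254,-.093,.0,.0,.051],[-.239,.296,-.092,.0,.0,.052],[-.188,.331,-.093,.0,.0,.052],[-.131,.357,-.092,.0,.0,.051],[-.073,.374,-.093,.0,.0,.052],[-.012,.38,-.092,.0,.0,.051],[.05,.378,-.093,.0,.0,.052]]
[ 0.5500174  -0.06002881  0.42000008] [[ 9.61329702e-01  2.75400080e-01 -4.33896509e-06]
 [ 2.75400080e-01 -9.61329700e-01  5.49649793e-05]
 [ 1.09661837e-05 -5.40344185e-05 -9.99999998e-01]]
```

>>> drive_tool:
  series:
    - [[-0.284, -0.253, -0.093, 0, 0, 0.052], [-0.322, -0.203, -0.092, 0, 0, 0.051], [-0.35, -0.15, -0.093, 0, 0, 0.052], [-0.37, -0.09, -0.092, 0, 0, 0.051], [-0.379, -0.031, -0.093, 0, 0, 0.052], [-0.379, 0.032, -0.092, 0, 0, 0.051], [-0.37, 0.092, -0.093, 0, 0, 0.052], [-0.349, 0.151, -0.092, 0, 0, 0.051], [-0.321, 0.204, -0.093, 0, 0, 0.052], [-0.284, 0.254, -0.093, 0, 0, 0.051], [-0.239, 0.296, -0.092, 0, 0, 0.052], [-0.188, 0.331, -0.093, 0, 0, 0.052], [-0.131, 0.357, -0.092, 0, 0, 0.051], [-0.073, 0.374, -0.093, 0, 0, 0.052], [-0.012, 0.38, -0.092, 0, 0, 0.051], [0.05, 0.378, -0.093, 0, 0, 0.052]]

```text
clock: 3.15
tcp_pos: [0.5506, -0.0614, 0.4205]
orientation: [0.0, 0.991, 0.136, 0.0]
wrist_force: [0.5, -0.5, -0.1]
finger_gap: 0.0856
grip_force: 0.0
```

Run:
```python
from h import *
import pickle
s=env.get_state(); print(np.abs(s["qvel"]).max(), s["joint_pos"].round(3))
viewer.read_camera("wrist"); s=env.get_state(); im=viewer.read_camera("wrist"); cv2.imwrite("pics/w1.png",im[:,:,::-1])
pickle.dump(s,open("w1.pkl","wb"))
print(np.abs(s["qvel"]).max(), s["tcp_pos"].round(4))
for l in ["instrument","cover","spatula","rest"]:
    for d in models.silhouettes(l,"wrist"):
        if d["score"]>.4: r=d["region"]; ys,xs=np.nonzero(r); print(l,round(d["score"],2),np.round(d["location"]),xs.min(),xs.max(),ys.min(),ys.max())
```

```text
0.9550187731767966 [-0.256  0.3    0.463  1.734  0.     2.612]
0.15436797075720066 [ 0.5534 -0.066   0.4198]
instrument 0.56 [241. 123.] 151 320 45 208
cover 0.75 [242. 122.] 176 302 64 188
spatula 0.8 [407. 202.] 401 414 160 232
spatula 0.8 [498. 199.] 446 531 181 235
spatula 0.7 [324. 247.] 304 350 223 271
spatula 0.69 [382. 288.] 362 406 283 295
rest 0.83 [395. 196.] 385 421 168 228
```

View pics/w1.png

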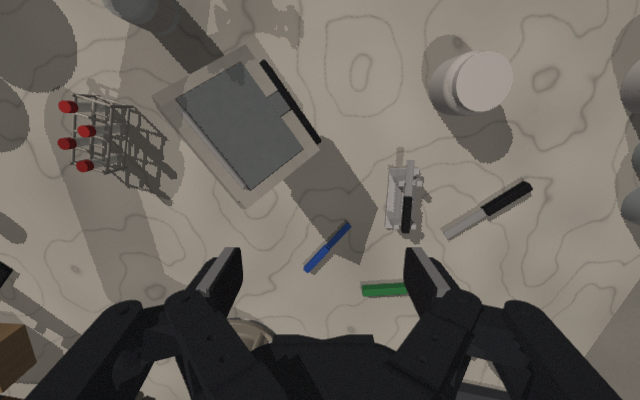

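```bash
python3 -c "
from h import *
plan([.62,-.16,.32],down(.28),n=4)"
```

```text
4 [[.083,.242,.208,.0,.0,.0],[.084,.243,.208,.0,.0,.0],[.083,.242,.208,.0,.0,.0],[.083,.242,.208,.0,.0,.0]]
```

>>> drive_tool:
  series:
    - [[0.083, 0.242, 0.208, 0, 0, 0], [0.084, 0.243, 0.208, 0, 0, 0], [0.083, 0.242, 0.208, 0, 0, 0], [0.083, 0.242, 0.208, 0, 0, 0], [0, 0, 0, 0, 0, 0], [0, 0, 0, 0, 0, 0]]

```text
clock: 4.2
tcp_pos: [0.6199, -0.1594, 0.3209]
orientation: [-0.0, 0.99, 0.14, 0.0]
wrist_force: [-0.4, 0.4, 0.6]
finger_gap: 0.0855
grip_force: 0.0
```

Run:
```python
from h import *
import pickle
s=env.get_state(); im=viewer.read_camera("wrist"); cv2.imwrite("pics/w2.png",im[:,:,::-1])
print(np.abs(s["qvel"]).max(), s["tcp_pos"].round(4))
pickle.dump(s,open("w2.pkl","wb"))
out={}
for l in ["cover","spatula","rest"]:
    for k,d in enumerate(models.silhouettes(l,"wrist")):
        if d["score"]>.4: r=d["region"]; out[l+str(k)]=r; ys,xs=np.nonzero(r); print(l,k,round(d["score"],2),np.round(d["location"]),xs.min(),xs.max(),ys.min(),ys.max())
pickle.dump(out,open("m2.pkl","wb"))
```

```text
0.01824214117866518 [ 0.6199 -0.1594  0.3209]
cover 0 0.64 [113. 163.] 9 202 86 249
spatula 0 0.84 [365. 335.] 311 408 329 339
spatula 1 0.6 [472. 241.] 436 503 221 262
spatula 2 0.57 [354. 244.] 351 361 197 280
rest 0 0.7 [350. 236.] 335 373 203 274
```

View pics/w2.png

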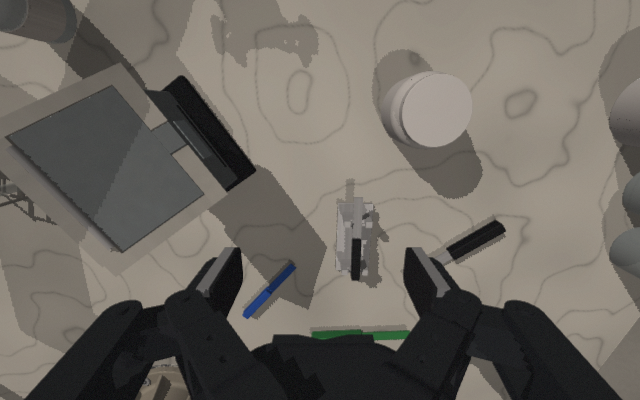

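```bash
cat > fit.py <<'E'
from h import *
import pickle
from scipy.optimize import minimize
def frame(p):  # front edge mid on face surface, yaw of inst x
    h=p[3]; X=np.array([np.cos(h),np.sin(h),0]); Y=np.array([-np.sin(h),np.cos(h),0]); Z=np.array([0,0,1.])
    u=np.cos(.55)*X+np.sin(.55)*Z; n=-np.sin(.55)*X+np.cos(.55)*Z
    return np.array(p[:3]),u,Y,n
W=lambda p,a: (lambda F:F[0]+np.outer(np.atleast_2d(a)[:,0],F[1])+np.outer(np.atleast_2d(a)[:,1],F[2])+np.outer(np.atleast_2d(a)[:,2],F[3]))(frame(p))
E
python3 - <<'E'
from fit import *
poly=np.array([[116,69,0],[116,-69,0],[20,-69,0],[20,-14.5,0],[0,-14.5,0],[0,14.5,0],[20,14.5,0],[20,69,0]])/1000
V=[]
for k in (1,2):
    im=cv2.imread(f"pics/w{k}.png").astype(float); st=pickle.load(open(f"w{k}.pkl","rb")); c=cam("wrist",st)
    r=(im[:,:,0]+1)/(im[:,:,2]+1); r=cv2.GaussianBlur(r,(3,3),0)
    V.append((k,im,c,r))
C={1:[(247,191),(176,98),(241,62),(303,148)],2:[(123,251),(7,137),(111,85),(203,195)]}
cor=poly[[0,1,2,7]]
f=lambda p:np.concatenate([(proj(c,W(p,cor))-C[k]).ravel() for k,im,c,r in V])
s=least_squares(f,[.62,.01,.14,2.4]); print("corner fit",s.x.round(4),s.fun.round(1))
p0=s.x
for k,im,c,r in V:
    m=np.zeros(r.shape,np.uint8); cv2.fillPoly(m,[np.round(proj(c,W(p0,poly))).astype(int)],1)
    inn=cv2.erode(m,np.ones((7,7)))>0; out=(cv2.dilate(m,np.ones((13,13)))>0)&~(cv2.dilate(m,np.ones((5,5)))>0)
    print(k,np.percentile(r[inn],[5,50,95]).round(2),np.percentile(r[out],[5,50,95]).round(2))
def cost(p,sets):
    t=0
    for k,im,c,r in sets:
        m=np.zeros((r.shape[0]*1,r.shape[1]),np.uint8); q=np.round(proj(c,W(p,poly))*16).astype(np.int32)
        cv2.fillPoly(m,[q],255,cv2.LINE_AA,4); m=m/255.
        g=np.clip((r-.86)/.1,0,1)
        win=cv2.dilate((cv2.fillPoly(np.zeros_like(r,np.uint8),[np.round(proj(c,W(p0,poly))).astype(int)],1)),np.ones((13,13)))>0
        t+=np.abs(m-g)[win].sum()
    return t
for sets in (V,):
    b=minimize(lambda d:cost(p0+d*[.003,.003,.003,.02],sets),np.zeros(4),method="Nelder-Mead",options=dict(initial_simplex=np.vstack([np.zeros(4),np.eye(4)]),maxiter=300))
    p=p0+b.x*[.003,.003,.003,.02]; print("fit",p.round(4),cost(p0,sets),b.fun)
    np.save("p.npy",p)
# overlay
vis=[]
for k,im,c,r in V:
    o=im.copy().astype(np.uint8); 
    x0,y0=(140,40) if k==1 else (0,60)
    o=cv2.resize(o[y0:y0+200,x0:x0+260],None,fx=1.5*2,fy=3,interpolation=cv2.INTER_NEAREST)
    q=np.round((proj(c,W(p,poly))+.5-[x0,y0])*3).astype(int); cv2.polylines(o,[q],True,(0,0,255),1); vis.append(o[:600,:])
cv2.imwrite("pics/fit.png",cv2.resize(np.vstack(vis),(390*3//2,900*1//1))[:, :] if 0 else vis[1])
# spatula
D,S=cam("side"),cam("scene")
c1,c2=V[0][2],V[1][2]
# spatula points from image 2 (handle back, front, tip) on z planes
for nm,a in {"back":(356,280),"front":(356,240),"tip":(349.5,180)}.items(): print(nm,np.round(onplane(c2,a,.045),4))
E
```

```text
corner fit [0.6254 0.0092 0.1396 2.4446] [ 2.5 -1.  -0.5  0.5 -0.7  0.  -0.5  0.9 -1.5  0.5 -0.1 -0.5  1.1  0.7
 -0.1 -1.1]
1 [0.98 0.99 1.01] [0.87 0.88 1.  ]
2 [0.99 1.   1.01] [0.87 0.88 1.01]
fit [0.6255 0.0071 0.147  2.4351] 3166.633581107927 2990.3426919155518
back [ 0.4441 -0.2687  0.045 ]
front [ 0.5152 -0.2454  0.045 ]
tip [ 0.6072 -0.2049  0.045 ]
```

View pics/fit.png

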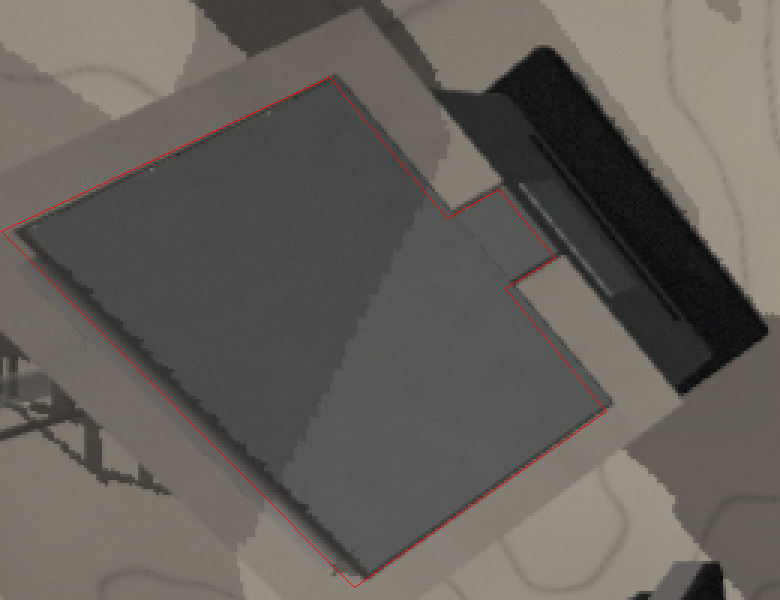

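Run:
```python
from fit import *
poly=np.array([[113,69.3,0],[113,-69.3,0],[20,-69.3,0],[20,-14.8,0],[0,-14.8,0],[0,14.8,0],[20,14.8,0],[20,69.3,0]])/1000
keep=np.array([[104,75,0],[104,-75,0],[14,-75,0],[14,-20,0],[-6,-20,0],[-6,20,0],[14,20,0],[14,75,0]])/1000
p0=np.load("p.npy"); V=[]
for k in (1,2):
    im=cv2.imread(f"pics/w{k}.png").astype(float); st=pickle.load(open(f"w{k}.pkl","rb")); c=cam("wrist",st)
    r=cv2.GaussianBlur((im[:,:,0]+1)/(im[:,:,2]+1),(3,3),0)
    win=cv2.fillPoly(np.zeros(r.shape,np.uint8),[np.round(proj(c,W(p0,keep))).astype(int)],1)>0
    # front strip beyond the tongue is a dark wall: drop
    fr=np.array([[-.6,20,0],[-.6,-20,0],[-30,-20,0],[-30,20,0]])/1000
    V.append((k,im,c,r,win))
def cost(p,sets):
    t=0
    for k,im,c,r,win in sets:
        m=np.zeros(r.shape,np.uint8); cv2.fillPoly(m,[np.round(proj(c,W(p,poly))*16).astype(np.int32)],255,cv2.LINE_AA,4)
        t+=np.abs(m/255.-np.clip((r-.89)/.09,0,1))[win].sum()
    return t
sc=np.array([.003,.003,.003,.02])
for nm,sets in (("both",V),("w1",V[:1]),("w2",V[1:])):
    best=None
    for s in (1,-1):
        b=minimize(lambda d:cost(p0+d*sc,sets),np.zeros(4),method="Nelder-Mead",options=dict(initial_simplex=np.vstack([np.zeros(4),s*np.eye(4)]),maxiter=300))
        if best is None or b.fun<best.fun:best=b
    p=p0+best.x*sc; print(nm,p.round(4),best.fun.round(1))
    if nm=="both": np.save("p.npy",p)
# spatula: dark handle pixels
for (k,im,c,r,win),(x0,x1,y0,y1) in zip(V,[(396,418,150,240),(343,367,190,290)]):
    g=im[y0:y1,x0:x1].mean(2); m=(g<45); n,l,stt,cen=cv2.connectedComponentsWithStats(m.astype(np.uint8)); j=1+np.argmax(stt[1:,4])
    ys,xs=np.nonzero(l==j); print(k,stt[j],cen[j]+[x0,y0]); 
    a=onplane(c,cen[j]+[x0,y0],.05); 
    pts=np.array([onplane(c,(x+x0,y+y0),.05) for x,y in zip(xs,ys)]); w,v=np.linalg.eigh(np.cov(pts[:,:2].T)); d=v[:,1]*np.sign(v[0,1]); e=(pts[:,:2]-a[:2])@d
    print(a.round(4),"yaw",np.arctan2(d[1],d[0]).round(3),"len",(e.max()-e.min()).round(4))
    if k==1: o1=(c,cen[j]+[x0,y0])
    else: print(tri([o1,(c,cen[j]+[x0,y0])],a))
c=V[1][2]; o=V[1][1][150:300,320:390].astype(np.uint8); o=cv2.resize(o,None,fx=4,fy=4,interpolation=cv2.INTER_CUBIC); o1=cv2.resize(V[0][1][130:250,380:440].astype(np.uint8),(300,600),interpolation=cv2.INTER_CUBIC); cv2.imwrite("pics/sp.png",np.hstack([o,o1])*1)
```

```text
both [0.6255 0.01   0.138  2.4507] 476.8
w1 [0.6255 0.0099 0.1365 2.4515] 202.8
w2 [0.6257 0.0106 0.1371 2.4549] 257.8
1 [  5  47  11  36 294] [406.21428571 214.6292517 ]
[ 0.483  -0.2531  0.05  ] yaw 0.278 len 0.0725
2 [  8  49  10  41 343] [355.71137026 258.88338192]
[ 0.485  -0.2542  0.05  ] yaw 0.283 len 0.0737
(array([ 0.48044965, -0.25668986,  0.04132906]), np.float64(0.0018085699976779779))
```

View pics/sp.png

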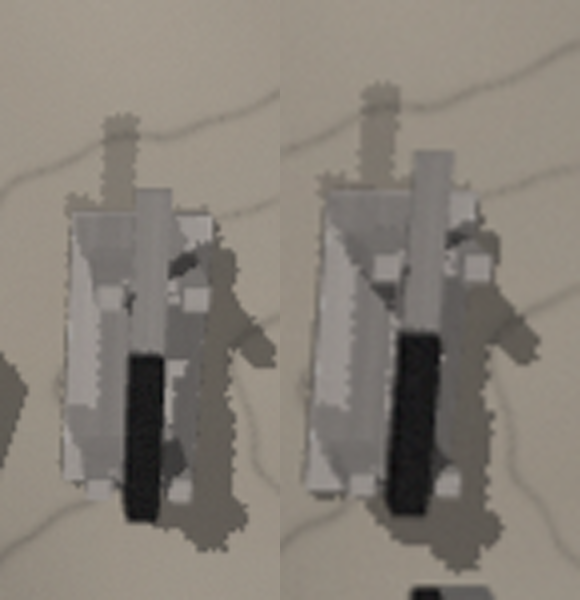

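```bash
cat >> fit.py <<'E'
hs=.28; G=np.array([.4894,-.2532,.042]); dl=.2
def tool_for(sx,sz): # tool orientation for spatula axes
    sx=np.array(sx);sz=np.array(sz); z=-sz*np.cos(dl)-sx*np.sin(dl); return Rxz(sx,z)
RG=tool_for([np.cos(hs),np.sin(hs),0],[0,0,1.])
def tcp_of(g,R): return np.array(g)+R.as_matrix()[:,2]*.008
E
python3 - <<'E'
from fit import *
t=tcp_of(G,RG); a=t-RG.as_matrix()[:,2]*.07
e=plan(a,RG,n=7); e=plan(t,RG,n=3,start=e); print(t,env.get_state()["joint_pos"].round(3))
E
```

```text
7 [[-.167,.063,.261,.0,-.009,.0],[-.159,.064,.265,.0,-.009,.0],[-.151,.063,.269,.0,-.01,.0],[-.143,.063,.274,.0,-.009,.0],[-.135,.064,.278,.0,-.009,.0],[-.128,.063,.282,.0,-.009,.0],[-.119,.063,.286,.0,-.009,.0]]
3 [[.0,.0,.194,.0,.0,.0],[.0,.0,.195,.0,.0,.0],[.0,.0,.194,.0,.0,.0]]
[ 0.48787254 -0.25363923  0.03415947] [-0.377  0.448  0.437  1.557  0.     2.484]
```

>>> drive_tool:
  series:
    - [[-0.167, 0.063, 0.261, 0, -0.009, 0], [-0.159, 0.064, 0.265, 0, -0.009, 0], [-0.151, 0.063, 0.269, 0, -0.01, 0], [-0.143, 0.063, 0.274, 0, -0.009, 0], [-0.135, 0.064, 0.278, 0, -0.009, 0], [-0.128, 0.063, 0.282, 0, -0.009, 0], [-0.119, 0.063, 0.286, 0, -0.009, 0], [0, 0, 0, 0, 0, 0], [0, 0, 0, 0, 0, 0]]
  jaw: 0

```text
clock: 5.52
tcp_pos: [0.5018, -0.2504, 0.1028]
orientation: [0.014, 0.985, 0.138, -0.098]
wrist_force: [-0.5, -0.3, 1.0]
finger_gap: 0.0429
grip_force: 0.0
```

Run:
```python
from fit import *
s=env.get_state(); im=viewer.read_camera("wrist"); cv2.imwrite("pics/w3.png",im[:,:,::-1]); c=cam("wrist",s)
X=np.array([np.cos(hs),np.sin(hs),0]);Y=np.array([-np.sin(hs),np.cos(hs),0])
o=im[:,:,::-1].copy()
L=[G+X*a+Y*b+[0,0,.008] for a,b in((-.045,-.007),(-.045,.007),(.03,.007),(.03,-.007))]
cv2.polylines(o,[np.round(proj(c,np.array(L))).astype(int)],True,(0,0,255),1)
L=[G+X*a+Y*b+[0,0,.001] for a,b in((.03,-.007),(.03,.007),(.1,.007),(.1,-.007))]
cv2.polylines(o,[np.round(proj(c,np.array(L))).astype(int)],True,(0,255,0),1)
cv2.imwrite("pics/w3o.png",cv2.resize(o[60:320,190:450],(598,598),interpolation=cv2.INTER_CUBIC))
plan(tcp_of(G,RG),RG,n=3); print(s["tcp_pos"])
```

```text
3 [[-.002,-.003,.196,.0,.0,.0],[-.002,-.003,.196,.0,.0,.0],[-.002,-.003,.196,.001,-.001,.0]]
[ 0.50179213 -0.25035176  0.10282019]
```

View pics/w3o.png

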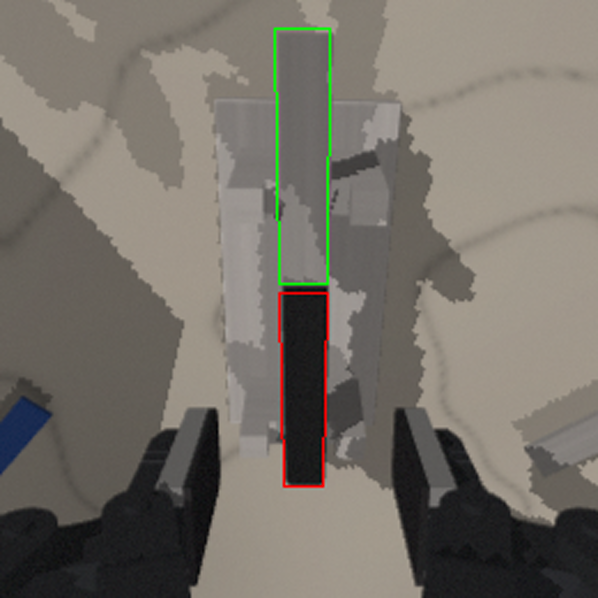

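>>> drive_tool:
  series:
    - [[-0.002, -0.003, 0.196, 0, 0, 0], [-0.002, -0.003, 0.196, 0, 0, 0], [-0.002, -0.003, 0.196, 0, 0, 0], [0, 0, 0, 0, 0, 0], [0, 0, 0, 0, 0, 0]]

```text
clock: 6.2
tcp_pos: [0.4876, -0.2538, 0.0339]
orientation: [0.015, 0.985, 0.139, -0.098]
wrist_force: [-0.4, -1.0, 0.5]
finger_gap: 0.0425
grip_force: 0.0
```

>>> drive_tool:
  series:
    - [[0, 0, 0, 0, 0, 0], [0, 0, 0, 0, 0, 0], [0, 0, 0, 0, 0, 0], [0, 0, 0, 0, 0, 0], [0, 0, 0, 0, 0, 0]]
  jaw: -1
  grip_force: 80

```text
clock: 6.82
tcp_pos: [0.4872, -0.2539, 0.0336]
orientation: [0.015, 0.985, 0.138, -0.098]
wrist_force: [0.3, 0.8, 6.1]
finger_gap: 0.0127
grip_force: 78.4
```

```bash
cat >> fit.py <<'E'
p=np.load("p.npy")
def pose_tip(u,v,n,al):  # spatula tip centre in face coords (m), blade pitched al (tip up) rel. to face -> tcp, R
    O,U,Yv,N=frame(p); sx=U*np.cos(al)+N*np.sin(al); sz=N*np.cos(al)-U*np.sin(al)
    g=O+U*u+Yv*v+N*n-sx*.1; R=tool_for(sx,sz); return tcp_of(g,R),R
E
python3 - <<'E'
from fit import *
s=env.get_state(); print(s["tcp_pos"],s["finger_gap"],s["grip_force"],s["wrist_force"],s["joint_pos"].round(3))
np.save("grasp.npy",np.r_[s["tcp_pos"],Rst(s).as_quat()])
t,R=s["tcp_pos"],Rst(s)
e=plan(t+[0,0,.12],R,n=4)
a,Ra=pose_tip(-.04,0,-.00775,0); b,_=pose_tip(-.015,0,-.00775,0)
print(a,b,Ra.as_matrix().round(2).tolist(), np.degrees((e[1].inv()*Ra).magnitude()))
E
```

```text
[ 0.48717131 -0.25391831  0.03358186] 0.01268032093783407 78.44126343727112 [0.26733918 0.78075483 6.05834158] [-0.549  0.523 -0.19   0.992 -0.147  2.324]
4 [[-.049,.0,-.245,.0,.0,.0],[-.05,.001,-.245,.0,.0,.0],[-.049,.0,-.245,.0,.0,.0],[-.05,.001,-.245,.0,.0,.0]]
[ 0.71228739 -0.06177087  0.05071877] [ 0.69586163 -0.04818988  0.06378595] [[-0.72, 0.64, -0.26], [0.6, 0.77, 0.22], [0.34, -0.0, -0.94]] 126.69901215737328
```

Run:
```python
from fit import *
s=env.get_state(); t,R=s["tcp_pos"],Rst(s)
e=plan(t+[0,0,.14],R,n=4)
a,Ra=pose_tip(-.04,0,-.00775,0)
e=plan([.70,-.13,.18],Ra,n=14,start=e)
e=plan(a,Ra,n=4,start=e)
```

```text
4 [[-.058,.001,-.286,.0,.0,.0],[-.057,.0,-.286,.0,.0,.0],[-.058,.001,-.286,.0,.0,.0],[-.058,.0,-.286,.0,.0,.0]]
14 [[.139,-.036,-.032,.004,.007,-.05],[.143,-.014,-.028,.004,.007,-.049],[.144,.007,-.026,.003,.007,-.05],[.142,.03,-.022,.004,.008,-.05],[.136,.052,-.019,.004,.007,-.049],[.127,.071,-.017,.004,.007,-.05],[.114,.091,-.016,.003,.007,-.049],[.1,.106,-.014,.004,.007,-.05],[.082,.121,-.014,.004,.007,-.05],[.062,.132,-.013,.004,.007,-.049],[.042,.14,-.014,.003,.008,-.05],[.019,.144,-.015,.004,.007,-.049],[-.002,.146,-.016,.004,.007,-.05],[-.025,.144,-.019,.004,.007,-.05]]
4 [[-.026,.126,.277,.0,.0,.0],[-.025,.126,.278,.0,.0,.0],[-.026,.126,.277,.0,.0,.0],[-.026,.126,.277,.0,.0,.0]]
```

>>> drive_tool:
  series:
    - [[-0.058, 0.001, -0.286, 0, 0, 0], [-0.057, 0, -0.286, 0, 0, 0], [-0.058, 0.001, -0.286, 0, 0, 0], [-0.058, 0, -0.286, 0, 0, 0], [0.139, -0.036, -0.032, 0.004, 0.007, -0.05], [0.143, -0.014, -0.028, 0.004, 0.007, -0.049], [0.144, 0.007, -0.026, 0.003, 0.007, -0.05], [0.142, 0.03, -0.022, 0.004, 0.008, -0.05], [0.136, 0.052, -0.019, 0.004, 0.007, -0.049], [0.127, 0.071, -0.017, 0.004, 0.007, -0.05], [0.114, 0.091, -0.016, 0.003, 0.007, -0.049], [0.1, 0.106, -0.014, 0.004, 0.007, -0.05], [0.082, 0.121, -0.014, 0.004, 0.007, -0.05], [0.062, 0.132, -0.013, 0.004, 0.007, -0.049], [0.042, 0.14, -0.014, 0.003, 0.008, -0.05], [0.019, 0.144, -0.015, 0.004, 0.007, -0.049], [-0.002, 0.146, -0.016, 0.004, 0.007, -0.05], [-0.025, 0.144, -0.019, 0.004, 0.007, -0.05], [0, 0, 0, 0, 0, 0]]

```text
clock: 9.2
tcp_pos: [0.7002, -0.1291, 0.1755]
orientation: [-0.166, 0.333, 0.926, 0.059]
wrist_force: [0.7, -0.4, -0.7]
finger_gap: 0.0122
grip_force: 78.0
```

Run:
```python
from fit import *
s=env.get_state(); a,Ra=pose_tip(-.04,0,-.00775,0)
print(s["tcp_pos"],np.degrees((Rst(s).inv()*Ra).magnitude()),s["joint_pos"].round(2),s["qvel"].round(2),s["wrist_force"].round(1))
plan(a,Ra,n=4)
```

```text
[ 0.70017713 -0.12906483  0.1755096 ] 0.27214605994124463 [-0.34  1.    1.02  1.93  0.12  0.33] [-0.02 -0.06 -0.08 -0.04 -0.01  0.05] [ 0.7 -0.4 -0.7]
4 [[-.025,.125,.268,.0,.0,.0],[-.024,.124,.268,.0,-.001,.0],[-.024,.125,.268,-.001,.0,.0],[-.024,.124,.268,.0,.0,.0]]
```

>>> drive_tool:
  series:
    - [[-0.025, 0.125, 0.268, 0, 0, 0], [-0.024, 0.124, 0.268, 0, -0.001, 0], [-0.024, 0.125, 0.268, -0.001, 0, 0], [-0.024, 0.124, 0.268, 0, 0, 0], [0, 0, 0, 0, 0, 0], [0, 0, 0, 0, 0, 0]]

```text
clock: 9.95
tcp_pos: [0.7117, -0.0634, 0.0553]
orientation: [-0.162, 0.334, 0.927, 0.06]
wrist_force: [1.0, -0.5, 0.3]
finger_gap: 0.0131
grip_force: 78.0
```

Run:
```python
from fit import *
s=env.get_state(); a,Ra=pose_tip(-.04,0,-.00775,0); c=cam("wrist",s)
print(s["tcp_pos"],a,np.degrees((Rst(s).inv()*Ra).magnitude()),s["joint_pos"].round(2),s["wrist_force"].round(1))
im=viewer.read_camera("wrist"); o=im[:,:,::-1].copy(); cv2.imwrite("pics/w4.png",o)
o=cv2.resize(o,None,fx=2,fy=2,interpolation=cv2.INTER_CUBIC)
q=lambda X:np.round(proj(c,X)*2+.5).astype(int)
poly=np.array([[113,69,0],[113,-69,0],[20,-69,0],[20,-14.5,0],[0,-14.5,0],[0,14.5,0],[20,14.5,0],[20,69,0]])/1000
cv2.polylines(o,[q(W(p,poly))],True,(0,0,255),1)
slot=np.array([[0,16,-5],[0,-16,-5],[0,-16,-10.5],[0,16,-10.5]])/1000
cv2.polylines(o,[q(W(p,slot))],True,(0,255,255),1)
bl=np.array([[-40,7,-6.75],[-40,-7,-6.75],[-110,-7,-6.75],[-110,7,-6.75]])/1000
cv2.polylines(o,[q(W(p,bl))],True,(0,255,0),1)
m=q(W(p,[[-.02,0,0]]))[0]; print(m)
x0=max(0,min(m[0]-250,780)); y0=max(0,min(m[1]-230,340)); o=o[y0:y0+460,x0:x0+500]; print(x0,y0)
cv2.imwrite("pics/w4o.png",cv2.resize(o,(600,552)))
```

```text
[ 0.71171546 -0.06339916  0.05530318] [ 0.71228739 -0.06177087  0.05071877] 0.21301692248514523 [-0.26  0.97  0.68  1.6   0.14  0.41] [ 1.  -0.5  0.3]
[656 -60]
406 0
```

View pics/w4o.png

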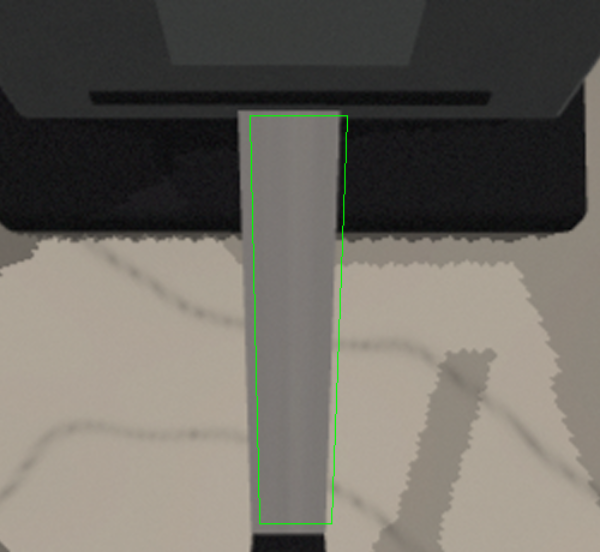

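```bash
cat >> fit.py <<'E'
def fc(st=None,al=0):
    "tip in face coordinates (mm), from measured pose; force in face axes"
    s=st or env.get_state(); O,U,Yv,N=frame(p); R=Rst(s).as_matrix(); g=s["tcp_pos"]-R[:,2]*.008
    z=R[:,2]; sx=R[:,0]*np.cos(dl)-z*np.sin(dl); tip=g+.1*sx-O
    f=s["wrist_force"]; return (np.array([tip@U,tip@Yv,tip@N])*1e3).round(2),np.round([f@U,f@Yv,f@N],1),round(float(np.arctan2(sx@N,sx@U)),3),s["joint_pos"].round(2)
E
python3 - <<'E'
from fit import *
print(fc())
a,R=pose_tip(-.04,.03,.015,0);e=plan(a,R,n=2)
a,R=pose_tip(.01,.03,.010,0);e=plan(a,R,n=3,start=e)
E
```

```text
(array([-38.39,   1.54,  -3.18]), array([0.1, 0.2, 0.2]), -0.004, array([-0.26,  0.97,  0.68,  1.6 ,  0.15,  0.41]))
2 [[-.022,-.118,-.072,.001,.001,.0],[-.021,-.119,-.071,.0,.0,.0]]
3 [[.139,.0,-.014,.0,.0,.0],[.139,.0,-.014,.0,.0,.0],[.139,.0,-.014,.0,.0,.0]]
```

>>> drive_tool:
  series:
    - [[-0.022, -0.118, -0.072, 0.001, 0.001, 0], [-0.021, -0.119, -0.071, 0, 0, 0], [0.139, 0, -0.014, 0, 0, 0], [0.139, 0, -0.014, 0, 0, 0], [0.139, 0, -0.014, 0, 0, 0], [0, 0, 0, 0, 0, 0], [0, 0, 0, 0, 0, 0]]

```text
clock: 10.88
tcp_pos: [0.6675, -0.0637, 0.0902]
orientation: [-0.164, 0.334, 0.926, 0.059]
wrist_force: [0.7, -0.3, -1.0]
finger_gap: 0.0126
grip_force: 78.0
```

Run:
```python
from fit import *
print(fc())
a,R=pose_tip(.009,.03,-.002,0);e=plan(a,R,n=8)
```

```text
(array([ 9.04, 30.  ,  8.61]), array([-1.2, -0.2, -0.5]), 0.001, array([-0.28,  0.85,  0.52,  1.56,  0.14,  0.39]))
8 [[.002,.0,.011,.0,.0,.0],[.002,.0,.01,.0,.0,.0],[.002,.0,.011,.0,.0,.0],[.002,.0,.011,.0,.0,.0],[.003,.0,.011,.0,.0,.0],[.002,.0,.01,.0,.0,.0],[.002,.0,.011,.0,.0,.0],[.002,.0,.011,.0,.0,.0]]
```

>>> drive_tool:
  series:
    - [[0.002, 0, 0.011, 0, 0, 0], [0.002, 0, 0.011, 0, 0, 0], [0.002, 0, 0.011, 0, 0, 0], [0.002, 0, 0.011, 0, 0, 0], [0.002, 0, 0.011, 0, 0, 0], [0.002, 0, 0.01, 0, 0, 0], [0, 0, 0, 0, 0, 0]]

```text
clock: 11.75
tcp_pos: [0.6648, -0.0605, 0.0843]
orientation: [-0.163, 0.333, 0.927, 0.059]
wrist_force: [2.8, -3.6, 7.0]
finger_gap: 0.0127
grip_force: 79.3
```

```bash
python3 -c "
from fit import *
print(fc())"
```

```text
(array([ 9.42, 29.34,  1.31]), array([-0.2,  1. ,  8.3]), -0.001, array([-0.27,  0.84,  0.49,  1.54,  0.14,  0.4 ]))
```

Run:
```python
from fit import *
a,R=pose_tip(.009,.029,.008,0);e=plan(a,R,n=1)
a,R=pose_tip(-.018,.015,.008,0);e=plan(a,R,n=3,start=e)
a,R=pose_tip(-.018,.0,-.0073,0);e=plan(a,R,n=3,start=e)
```

```text
1 [[-.014,.002,-.053,.0,.0,.0]]
3 [[-.074,.039,.015,.0,.0,.0],[-.073,.039,.015,.0,.0,.0],[-.074,.039,.014,.0,.0,.0]]
3 [[.008,.042,.042,.0,.0,.0],[.009,.041,.042,.0,.0,.0],[.008,.042,.041,.0,.0,.0]]
```

>>> drive_tool:
  series:
    - [[-0.014, 0.002, -0.053, 0, 0, 0], [-0.074, 0.039, 0.015, 0, 0, 0], [-0.073, 0.039, 0.015, 0, 0, 0], [-0.074, 0.039, 0.014, 0, 0, 0], [0.008, 0.042, 0.042, 0, 0, 0], [0.009, 0.041, 0.042, 0, 0, 0], [0.008, 0.042, 0.041, 0, 0, 0], [0, 0, 0, 0, 0, 0], [0, 0, 0, 0, 0, 0]]

```text
clock: 12.88
tcp_pos: [0.6971, -0.0492, 0.0616]
orientation: [-0.165, 0.333, 0.927, 0.059]
wrist_force: [0.6, -0.3, 0.9]
finger_gap: 0.0126
grip_force: 78.0
```

Run:
```python
from fit import *
print(fc())
a,R=pose_tip(-.012,.0,-.0073,0);e=plan(a,R,n=1)
a,R=pose_tip(.018,.0,-.0073,0);e=plan(a,R,n=6,start=e)
```

```text
(array([-17.54,   0.09,  -8.62]), array([-0. , -0.2,  1.1]), 0.002, array([-0.25,  0.93,  0.61,  1.57,  0.15,  0.42]))
1 [[.043,.0,-.021,.0,-.001,.0]]
6 [[.041,.0,-.008,.0,.0,.0],[.041,.0,-.009,.0,.0,.0],[.04,.0,-.008,.0,.0,.0],[.041,.0,-.009,.0,.0,.0],[.041,.0,-.008,.0,.0,.0],[.041,.001,-.008,.0,.0,.0]]
```

>>> drive_tool:
  series:
    - [[0.043, 0, -0.021, 0, -0.001, 0], [0.041, 0, -0.008, 0, 0, 0], [0.041, 0, -0.009, 0, 0, 0], [0.04, 0, -0.008, 0, 0, 0], [0.041, 0, -0.009, 0, 0, 0], [0, 0, 0, 0, 0, 0]]

```text
clock: 13.62
tcp_pos: [0.6807, -0.0356, 0.0765]
orientation: [-0.163, 0.333, 0.927, 0.058]
wrist_force: [0.2, 0.2, 0.9]
finger_gap: 0.0132
grip_force: 78.1
```

Run:
```python
from fit import *
print(fc())
a,R=pose_tip(.021,.0,-.0073,0);e=plan(a,R,n=3)
```

```text
(array([ 8.44,  0.01, -7.29]), array([ 0.4, -0.3,  0.8]), -0.001, array([-0.23,  0.88,  0.54,  1.55,  0.15,  0.43]))
3 [[.034,.0,-.007,.0,.0,.0],[.035,.0,-.006,.0,.0,.0],[.034,.0,-.007,.0,.0,.0]]
```

>>> drive_tool:
  series:
    - [[0.034, 0, -0.007, 0, 0, 0], [0.035, 0, -0.006, 0, 0, 0], [0.034, 0, -0.007, 0, 0, 0], [0, 0, 0, 0, 0, 0]]

```text
clock: 14.12
tcp_pos: [0.6723, -0.0287, 0.0829]
orientation: [-0.164, 0.333, 0.927, 0.058]
wrist_force: [1.1, 0.3, 2.1]
finger_gap: 0.0129
grip_force: 78.3
```

```bash
cat >> fit.py <<'E'
def arc(th,r=.095,al=0,off=.0035):
    return pose_tip(.116-r*np.cos(th)-off*np.sin(th),0,-.0021+r*np.sin(th)-off*np.cos(th),al)
E
python3 - <<'E'
from fit import *
print(fc())
e=None
for th in (.05,.1,.17,.25,.33,.41): a,R=arc(th);e=plan(a,R,n=1,start=e)
E
```

```text
(array([21.09,  0.05, -7.51]), array([ 0.6, -0.9,  2.1]), -0.001, array([-0.23,  0.85,  0.5 ,  1.54,  0.15,  0.44]))
1 [[-.012,.0,-.054,.0,.0,.0]]
1 [[-.007,.0,-.039,.0,.0,.0]]
1 [[-.005,.0,-.055,.0,.0,.0]]
1 [[-.002,.0,-.063,.0,.0,.0]]
1 [[.003,.0,-.064,.0,.0,.0]]
1 [[.009,.0,-.062,.0,.0,.0]]
```

>>> drive_tool:
  series:
    - [[-0.012, 0, -0.054, 0, 0, 0], [-0.007, 0, -0.039, 0, 0, 0], [-0.005, 0, -0.055, 0, 0, 0], [-0.002, 0, -0.063, 0, 0, 0], [0.003, 0, -0.064, 0, 0, 0], [0.009, 0, -0.062, 0, 0, 0], [0, 0, 0, 0, 0, 0]]

```text
clock: 15.0
tcp_pos: [0.6851, -0.0392, 0.1208]
orientation: [-0.163, 0.333, 0.927, 0.058]
wrist_force: [-1.0, -0.4, -1.7]
finger_gap: 0.0128
grip_force: 78.2
```

Run:
```python
from fit import *
print(fc())
for d in models.silhouettes("cover","scene")[:1]: pass
im=viewer.read_camera("scene"); im2=viewer.read_camera("side")
o=np.hstack([cv2.resize(im[150:270,290:410],(400,400),interpolation=cv2.INTER_CUBIC),cv2.resize(im2[110:230,240:360],(400,400),interpolation=cv2.INTER_CUBIC)])
cv2.imwrite("pics/o1.png",o[:,:,::-1])
e=None
for th in np.arange(.51,1.22,.1): a,R=arc(th);e=plan(a,R,n=1,start=e)
```

```text
(array([26.77,  0.04, 33.26]), array([-0.4,  0.9, -1.7]), -0.003, array([-0.24,  0.87,  0.63,  1.65,  0.15,  0.43]))
1 [[.023,.0,-.077,.0,.0,.0]]
1 [[.025,.0,-.075,.0,.0,.0]]
1 [[.032,.0,-.073,.0,.0,.0]]
1 [[.04,.0,-.068,.0,.0,.0]]
1 [[.046,.0,-.065,.0,.0,.0]]
1 [[.052,.0,-.059,.0,.0,.0]]
1 [[.058,.0,-.054,.0,.0,.0]]
1 [[.063,.0,-.048,.0,.0,.0]]
```

View pics/o1.png

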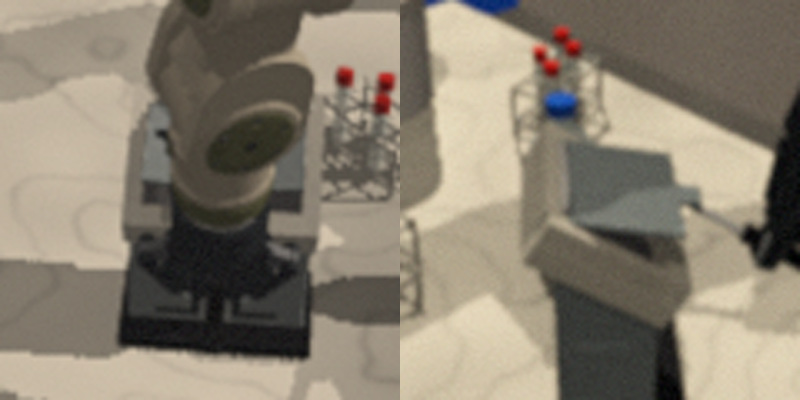

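>>> drive_tool:
  series:
    - [[0.023, 0, -0.077, 0, 0, 0], [0.025, 0, -0.075, 0, 0, 0], [0.032, 0, -0.073, 0, 0, 0], [0.04, 0, -0.068, 0, 0, 0], [0.046, 0, -0.065, 0, 0, 0], [0.052, 0, -0.059, 0, 0, 0], [0.058, 0, -0.054, 0, 0, 0], [0.063, 0, -0.048, 0, 0, 0]]

```text
clock: 16.15
tcp_pos: [0.6713, -0.0278, 0.193]
orientation: [-0.163, 0.333, 0.927, 0.058]
wrist_force: [2.2, -2.9, -1.6]
finger_gap: 0.0124
grip_force: 78.3
```

Run:
```python
from fit import *
print(fc())
e=None
for th in np.arange(1.3,1.83,.09): a,R=arc(th);e=plan(a,R,n=1,start=e)
```

```text
(array([ 7.976e+01, -1.000e-02,  8.557e+01]), array([-3.9,  0.9,  0.5]), -0.001, array([-0.23,  0.82,  0.71,  1.78,  0.15,  0.44]))
1 [[.056,.0,-.035,.0,.0,.0]]
1 [[.064,.0,-.032,.0,.0,.0]]
1 [[.066,.0,-.026,.0,.0,.0]]
1 [[.069,.0,-.02,.0,.0,.0]]
1 [[.07,.0,-.014,.0,.0,.0]]
1 [[.071,.0,-.007,.0,.0,.0]]
```

>>> drive_tool:
  series:
    - [[0.056, 0, -0.035, 0, 0, 0], [0.064, 0, -0.032, 0, 0, 0], [0.066, 0, -0.026, 0, 0, 0], [0.069, 0, -0.02, 0, 0, 0], [0.07, 0, -0.014, 0, 0, 0], [0.071, 0, -0.007, 0, 0, 0], [0.05, 0, -0.001, 0, 0, 0], [0, 0, 0, 0, 0, 0], [0, 0, 0, 0, 0, 0]]

```text
clock: 17.27
tcp_pos: [0.6365, 0.0008, 0.2256]
orientation: [-0.164, 0.333, 0.927, 0.058]
wrist_force: [-0.9, -0.5, -1.3]
finger_gap: 0.0125
grip_force: 78.3
```

Run:
```python
from fit import *
f=fc();print(f)
u,v,n=f[0]; print("theta est",np.pi-np.arctan2(n+2.1,u+3.4-116), env.get_state()["clock"])
a,R=pose_tip(.06,0,.10,0); e=plan(a,R,n=3)
g=np.load("grasp.npy"); RGm=Ro.from_quat(g[3:]); print(a)
e=plan([.68,-.10,.26],R,n=3,start=e)
e=plan(g[:3]+[0,0,.13],RGm,n=14,start=e)
```

```text
(array([1.3521e+02, 1.1000e-01, 9.0020e+01]), array([-0.4,  1. , -1.3]), 0.0, array([-0.2 ,  0.72,  0.6 ,  1.77,  0.16,  0.47]))
theta est 1.8114793299292318 17.275
3 [[-.21,.0,.014,.0,.0,.0],[-.211,.0,.014,.0,.0,.0],[-.21,.001,.014,.0,.0,.0]]
[ 0.68998915 -0.04333445  0.19484701]
3 [[-.012,-.139,-.197,.0,.0,.0],[-.012,-.14,-.197,.0,.0,.0],[-.012,-.139,-.196,.0,.0,.0]]
14 [[.009,-.144,.064,-.004,-.007,.05],[-.013,-.144,.063,-.004,-.007,.049],[-.033,-.141,.061,-.003,-.007,.05],[-.054,-.135,.061,-.004,-.007,.05],[-.073,-.126,.061,-.004,-.008,.049],[-.09,-.115,.062,-.004,-.007,.05],[-.105,-.099,.062,-.004,-.007,.049],[-.118,-.083,.063,-.003,-.007,.05],[-.128,-.065,.066,-.004,-.007,.05],[-.136,-.044,.067,-.004,-.007,.049],[-.139,-.024,.07,-.004,-.007,.05],[-.139,-.004,.074,-.004,-.007,.05],[-.137,.018,.076,-.004,-.007,.049],[-.131,.038,.079,-.003,-.008,.05]]
```

>>> drive_tool:
  series:
    - [[-0.21, 0, 0.014, 0, 0, 0], [-0.211, 0, 0.014, 0, 0, 0], [-0.21, 0.001, 0.014, 0, 0, 0], [-0.012, -0.139, -0.197, 0, 0, 0], [-0.012, -0.14, -0.197, 0, 0, 0], [-0.012, -0.139, -0.196, 0, 0, 0], [0.009, -0.144, 0.064, -0.004, -0.007, 0.05], [-0.013, -0.144, 0.063, -0.004, -0.007, 0.049], [-0.033, -0.141, 0.061, -0.003, -0.007, 0.05], [-0.054, -0.135, 0.061, -0.004, -0.007, 0.05], [-0.073, -0.126, 0.061, -0.004, -0.008, 0.049], [-0.09, -0.115, 0.062, -0.004, -0.007, 0.05], [-0.105, -0.099, 0.062, -0.004, -0.007, 0.049], [-0.118, -0.083, 0.063, -0.003, -0.007, 0.05], [-0.128, -0.065, 0.066, -0.004, -0.007, 0.05], [-0.136, -0.044, 0.067, -0.004, -0.007, 0.049], [-0.139, -0.024, 0.07, -0.004, -0.007, 0.05], [-0.139, -0.004, 0.074, -0.004, -0.007, 0.05], [-0.137, 0.018, 0.076, -0.004, -0.007, 0.049], [-0.131, 0.038, 0.079, -0.003, -0.008, 0.05]]

```text
clock: 19.77
tcp_pos: [0.4869, -0.2543, 0.1633]
orientation: [0.014, 0.986, 0.136, -0.099]
wrist_force: [0.3, -0.5, -0.2]
finger_gap: 0.0123
grip_force: 78.4
```

>>> drive_tool:
  series:
    - [[0, 0, 0, 0, 0, 0], [0, 0, 0, 0, 0, 0]]

```text
clock: 20.02
tcp_pos: [0.4881, -0.254, 0.1638]
orientation: [0.014, 0.985, 0.139, -0.098]
wrist_force: [0.6, 0.8, 0.6]
finger_gap: 0.0125
grip_force: 78.4
```

Run:
```python
from fit import *
s=env.get_state();g=np.load("grasp.npy"); RGm=Ro.from_quat(g[3:])
print(s["tcp_pos"]-g[:3],np.degrees((Rst(s).inv()*RGm).as_rotvec()))
import pickle; c=cam("wrist",s); im=viewer.read_camera("wrist"); cv2.imwrite("pics/w5.png",im[:,:,::-1])
# check blade in hand: expected projection vs bright region of blade
R=Rst(s).as_matrix(); gp=s["tcp_pos"]-R[:,2]*.008; sx=R[:,0]*np.cos(dl)-R[:,2]*np.sin(dl); sy=-R[:,1]
print("pred tip corners",proj(c,np.array([gp+.1*sx+.007*R[:,1],gp+.1*sx-.007*R[:,1],gp+.03*sx])).round(1))
for d in models.silhouettes("spatula","wrist"):
    ys,xs=np.nonzero(d["region"]); print(round(d["score"],2),d["location"],xs.min(),xs.max(),ys.min(),ys.max())
e=plan(g[:3]+[0,0,.04],RGm,n=3); e=plan(g[:3]+[0,0,.001],RGm,n=4,start=e)
```

```text
[ 9.16832749e-04 -1.25617761e-04  1.30221695e-01] [-0.06269729 -0.03731394  0.12525131]
pred tip corners [[343.3  43.8]
 [301.2  43.8]
 [322.4 219.6]]
0.97 [323.0, 170.3] 302 344 45 339
0.93 [195.1, 227.6] 157 228 189 270
0.83 [515.3, 154.5] 405 597 109 220
3 [[.047,-.002,.247,.0,.0,.0],[.046,-.002,.247,.0,.0,.0],[.047,-.001,.247,.0,.0,.0]]
4 [[.016,.0,.08,.0,.0,.0],[.016,.0,.079,.0,.0,.0],[.016,-.001,.08,.0,.0,.0],[.016,.0,.079,.0,.0,.0]]
```

>>> drive_tool:
  series:
    - [[0.047, -0.002, 0.247, 0, 0, 0], [0.046, -0.002, 0.247, 0, 0, 0], [0.047, -0.001, 0.247, 0, 0, 0], [0.016, 0, 0.08, 0, 0, 0], [0.016, 0, 0.079, 0, 0, 0], [0.016, -0.001, 0.08, 0, 0, 0], [0.016, 0, 0.079, 0, 0, 0], [0, 0, 0, 0, 0, 0], [0, 0, 0, 0, 0, 0]]

```text
clock: 21.25
tcp_pos: [0.4865, -0.2541, 0.0344]
orientation: [0.014, 0.985, 0.138, -0.098]
wrist_force: [-0.3, -0.3, -0.3]
finger_gap: 0.0127
grip_force: 78.5
```

Run:
```python
from fit import *
s=env.get_state();g=np.load("grasp.npy"); RGm=Ro.from_quat(g[3:])
print(s["tcp_pos"]-g[:3],np.degrees((Rst(s).inv()*RGm).as_rotvec()),s["wrist_force"])
```

```text
[-0.00062333 -0.00023099  0.00082288] [-0.02657901 -0.00976898 -0.02727665] [-0.31539324 -0.26629413 -0.33957724]
```

>>> drive_tool:
  series:
    - [[0.001, 0, 0.006, 0, 0, 0], [0, 0, 0, 0, 0, 0], [0, 0, 0, 0, 0, 0]]

```text
clock: 21.62
tcp_pos: [0.4865, -0.2541, 0.0337]
orientation: [0.014, 0.985, 0.138, -0.098]
wrist_force: [0.5, -0.4, 0.2]
finger_gap: 0.0129
grip_force: 78.5
```

>>> drive_tool:
  series:
    - [[0, 0, 0, 0, 0, 0], [0, 0, 0, 0, 0, 0], [0, 0, 0, 0, 0, 0], [0, 0, 0, 0, 0, 0], [0, 0, -0.1, 0, 0, 0], [0, 0, -0.3, 0, 0, 0], [0, 0, -0.4, 0, 0, 0], [0, 0, -0.3, 0, 0, 0], [0, 0, 0, 0, 0, 0], [0, 0, 0, 0, 0, 0]]
  jaw: 0

```text
clock: 22.88
tcp_pos: [0.5114, -0.2466, 0.163]
orientation: [0.014, 0.985, 0.138, -0.098]
wrist_force: [-1.1, 0.4, -0.5]
finger_gap: 0.0431
grip_force: 0.0
```

Run:
```python
from fit import *
s=env.get_state(); c=cam("wrist",s); im=viewer.read_camera("wrist"); cv2.imwrite("pics/w6.png",im[:,:,::-1])
X=np.array([np.cos(hs),np.sin(hs),0]);Y=np.array([-np.sin(hs),np.cos(hs),0])
q=proj(c,np.array([G+X*.1+Y*.007+[0,0,.001],G+X*.1-Y*.007+[0,0,.001],G-X*.045+Y*.007+[0,0,.008],G-X*.045-Y*.007+[0,0,.008]])); print(s["tcp_pos"],q.round(1).tolist())
for d in models.silhouettes("spatula","wrist")[:3]:
    r=d["region"];ys,xs=np.nonzero(r); print(round(d["score"],2),xs.min(),xs.max(),ys.min(),ys.max(),[np.nonzero(r[y])[0][[0,-1]].tolist() for y in range(ys.min()+2,ys.max(),25)])
# keys: side/scene silhouettes
for n in ("scene","side"):
    viewer.read_camera(n); C=cam(n)
    print(n,proj(C,W(p,np.array([[58,38,-6.5],[58,0,-6.5],[58,-38,-6.5]])/1000)).round(1).tolist())
    for l in ("round_key","cover"):
        for d in models.silhouettes(l,n)[:2]: print(n,l,round(d["score"],2),np.round(d["location"],1),d["region"].sum())
# keys approach
O,U,Yv,N=frame(p); R=Rxz(-Yv,-N)
a=W(p,[[.058,.038,.0004+.06-.011]])[0]
e=plan(s["tcp_pos"]+[.05,.1,.12],R,n=6); e=plan(a,R,n=8,start=e); print(a)
```

```text
[ 0.51143288 -0.24661086  0.16301887] [[313.6, 79.4], [331.6, 79.4], [315.9, 235.5], [329.8, 235.5]]
0.84 315 332 82 234 [[315, 329], [315, 332], [315, 330], [315, 330], [316, 330], [315, 329]]
0.81 402 586 133 237 [[563, 575], [516, 570], [476, 523], [432, 462], [407, 414]]
0.7 272 368 298 320 [[279, 338]]
scene [[343.5, 200.3], [356.5, 201.1], [369.6, 201.9]]
scene cover 0.63 [358.2 170.2] 1166
side [[306.4, 182.2], [305.5, 175.0], [304.7, 168.2]]
side cover 0.87 [296.8 146.1] 443
6 [[.07,-.114,-.185,.025,.001,-.034],[.083,-.121,-.176,.025,.002,-.033],[.097,-.124,-.165,.025,.001,-.034],[.111,-.126,-.155,.025,.001,-.034],[.124,-.125,-.145,.025,.001,-.034],[.138,-.122,-.135,.025,.002,-.033]]
8 [[.129,-.026,.105,.0,.0,.0],[.128,-.027,.105,.0,.0,.0],[.129,-.026,.104,.0,.0,.0],[.128,-.027,.105,.0,.0,.0],[.129,-.026,.105,.0,.0,.0],[.129,-.027,.105,.0,.0,.0],[.128,-.026,.105,.0,.0,.0],[.129,-.027,.104,.0,.0,.0]]
[ 0.5831171  -0.00427811  0.2104476 ]
```

>>> drive_tool:
  series:
    - [[0.07, -0.114, -0.185, 0.025, 0.001, -0.034], [0.083, -0.121, -0.176, 0.025, 0.002, -0.033], [0.097, -0.124, -0.165, 0.025, 0.001, -0.034], [0.111, -0.126, -0.155, 0.025, 0.001, -0.034], [0.124, -0.125, -0.145, 0.025, 0.001, -0.034], [0.138, -0.122, -0.135, 0.025, 0.002, -0.033], [0.129, -0.026, 0.105, 0, 0, 0], [0.128, -0.027, 0.105, 0, 0, 0], [0.129, -0.026, 0.104, 0, 0, 0], [0.128, -0.027, 0.105, 0, 0, 0], [0.129, -0.026, 0.105, 0, 0, 0], [0.129, -0.027, 0.105, 0, 0, 0], [0.128, -0.026, 0.105, 0, 0, 0], [0.129, -0.027, 0.104, 0, 0, 0], [0, 0, 0, 0, 0, 0], [0, 0, 0, 0, 0, 0]]
  jaw: -1
  grip_force: 20

```text
clock: 25.28
tcp_pos: [0.5834, -0.0045, 0.2112]
orientation: [-0.245, 0.871, 0.41, -0.115]
wrist_force: [-0.1, -0.6, -0.3]
finger_gap: 0.0001
grip_force: 0.0
```

```bash
cat >> fit.py <<'E'
def kp(st=None):
    s=st or env.get_state(); O,U,Yv,N=frame(p); R=Rst(s).as_matrix(); t=s["tcp_pos"]+R[:,2]*.011-O; f=s["wrist_force"]
    return (np.array([t@U,t@Yv,t@N])*1e3).round(2),np.round([f@U,f@Yv,f@N],1)
def kpose(u,v,n):
    O,U,Yv,N=frame(p); return W(p,[[u/1e3,v/1e3,n/1e3+.011]])[0],Rxz(-Yv,-N)
E
python3 - <<'E'
from fit import *
s=env.get_state(); c=cam("wrist",s); im=viewer.read_camera("wrist"); cv2.imwrite("pics/w7.png",im[:,:,::-1])
print(kp(),s["joint_pos"].round(2),s["finger_gap"],np.degrees((Rst(s).inv()*kpose(58,38,0)[1]).magnitude()))
print(proj(c,W(p,np.array([[58,38,-6.5],[58,0,-6.5],[58,-38,-6.5]])/1000)).round(1).tolist())
for l in ("round_key","square_key","bar_key"):
    for d in models.silhouettes(l,"wrist")[:2]: ys,xs=np.nonzero(d["region"]); print(l,round(d["score"],2),np.round(d["location"],1),xs.min(),xs.max(),ys.min(),ys.max())
e=plan(*kpose(58,38,0),n=4)
E
```

```text
(array([57.93, 38.15, 39.41]), array([ 1.1, -0.3, -0.9])) [-0.26  0.76  0.56  1.87  0.22  1.95] 0.00012404969981847483 0.1365161534630035
[[322.2, 220.1], [322.1, 168.7], [322.1, 110.9]]
round_key 0.78 [322.2 222.9] 313 333 208 231
round_key 0.74 [324.1 106.8] 311 335 99 124
square_key 0.57 [323.1 109.7] 311 336 99 124
bar_key 0.8 [322.4 169.7] 306 341 162 175
4 [[.001,-.001,.082,.0,.0,.0],[.0,.0,.083,.0,.0,.0],[.001,-.001,.082,.001,.0,.0],[.0,-.001,.082,.0,-.001,.0]]
```

>>> drive_tool:
  series:
    - [[0.001, -0.001, 0.082, 0, 0, 0], [0, 0, 0.083, 0, 0, 0], [0.001, -0.001, 0.082, 0, 0, 0], [0, -0.001, 0.082, 0, 0, 0], [0, 0, 0, 0, 0, 0], [0, 0, 0.012, 0, 0, 0], [0, 0, 0.012, 0, 0, 0], [0, 0, 0.012, 0, 0, 0], [0, 0, 0, 0, 0, 0], [0, 0, 0, 0, 0, 0]]

```text
clock: 26.72
tcp_pos: [0.5659, 0.0105, 0.174]
orientation: [-0.245, 0.871, 0.41, -0.115]
wrist_force: [0.3, 0.0, 2.2]
finger_gap: -0.0002
grip_force: 0.9
```

```bash
python3 -c "
from fit import *
print(kp())"
```

```text
(array([58.26, 37.51, -4.55]), array([ 1. , -0.2,  2. ]))
```

>>> drive_tool:
  series:
    - [[0, 0, 0.012, 0, 0, 0], [0, 0, 0.012, 0, 0, 0], [0, 0, 0.012, 0, 0, 0], [0, 0, 0.008, 0, 0, 0], [0, 0, 0, 0, 0, 0]]

```text
clock: 27.35
tcp_pos: [0.5647, 0.0116, 0.1713]
orientation: [-0.244, 0.872, 0.41, -0.113]
wrist_force: [4.1, -3.9, 13.0]
finger_gap: 0.0001
grip_force: 6.9
```

```bash
python3 -c "
from fit import *
print(kp())"
```

```text
(array([58.21, 37.47, -7.71]), array([ 2. ,  0.4, 14. ]))
```

>>> drive_tool:
  series:
    - [[0, 0, 0.012, 0, 0, 0], [0, 0, 0, 0, 0, 0]]

```text
clock: 27.6
tcp_pos: [0.5646, 0.0116, 0.1712]
orientation: [-0.243, 0.872, 0.41, -0.112]
wrist_force: [4.8, -6.6, 17.3]
finger_gap: -0.0001
grip_force: 9.8
```

```bash
python3 -c "
from fit import *
print(kp())
e=plan(*kpose(58,37.5,25),n=4)
e=plan(*kpose(58,-38,25),n=4,start=e)
e=plan(*kpose(58,-38,2),n=3,start=e)"
```

```text
(array([58.18, 37.48, -7.86]), array([ 2.3,  2. , 18.9]))
4 [[.0,.001,-.068,.001,.0,.0],[.001,.001,-.069,.0,-.001,.0],[.0,.001,-.068,.001,.0,.0],[.0,.001,-.069,.001,.0,.0]]
4 [[.157,.0,.0,.0,.0,.0],[.157,.0,.0,.0,.0,.0],[.158,-.001,.0,.0,.0,.0],[.157,.0,.0,.0,.0,.0]]
3 [[.0,.0,.064,.0,.0,.0],[.0,.0,.064,.0,.0,.0],[.0,.001,.064,.0,.0,.0]]
```

>>> drive_tool:
  series:
    - [[0, 0, -0.09, 0, 0, 0], [0, 0, -0.069, 0, 0, 0], [0, 0, -0.068, 0, 0, 0], [0, 0, -0.069, 0, 0, 0], [0.157, 0, 0, 0, 0, 0], [0.157, 0, 0, 0, 0, 0], [0.158, -0.001, 0, 0, 0, 0], [0.157, 0, 0, 0, 0, 0], [0, 0, 0, 0, 0, 0], [0, 0, 0, 0, 0, 0]]

```text
clock: 28.85
tcp_pos: [0.625, 0.0588, 0.1982]
orientation: [-0.245, 0.871, 0.409, -0.115]
wrist_force: [0.3, 0.4, -0.1]
finger_gap: 0.0001
grip_force: 0.0
```

```bash
python3 -c "
from fit import *
print(kp())
e=plan(*kpose(58,-38,0),n=4)"
```

```text
(array([ 58.34, -37.37,  23.84]), array([-0.1, -0.5, -0.1]))
4 [[.001,.001,.05,.0,.0,.0],[.002,.0,.049,.0,.0,.0],[.001,.001,.05,.0,.0,.0],[.001,.001,.05,.0,.0,.0]]
```

>>> drive_tool:
  series:
    - [[0.001, 0.001, 0.05, 0, 0, 0], [0.002, 0, 0.049, 0, 0, 0], [0.001, 0.001, 0.05, 0, 0, 0], [0.001, 0.001, 0.05, 0, 0, 0], [0, 0, 0, 0, 0, 0], [0, 0, 0.012, 0, 0, 0], [0, 0, 0.012, 0, 0, 0], [0, 0, 0.012, 0, 0, 0], [0, 0, 0.012, 0, 0, 0], [0, 0, 0.012, 0, 0, 0], [0, 0, 0.012, 0, 0, 0], [0, 0, 0.012, 0, 0, 0], [0, 0, 0.008, 0, 0, 0], [0, 0, 0, 0, 0, 0], [0, 0, 0, 0, 0, 0]]

```text
clock: 30.72
tcp_pos: [0.6133, 0.0701, 0.1712]
orientation: [-0.243, 0.872, 0.41, -0.113]
wrist_force: [4.5, -5.4, 14.4]
finger_gap: -0.0001
grip_force: 7.8
```

```bash
python3 -c "
from fit import *
print(kp())"
```

```text
(array([ 57.97, -38.59,  -7.7 ]), array([ 1.6,  1.3, 15.9]))
```

>>> drive_tool:
  series:
    - [[0, 0, -0.09, 0, 0, 0], [0, 0, -0.15, 0, 0, 0], [0, 0, -0.3, 0, 0, 0], [0, 0.1, -0.3, 0, 0, 0], [0, 0.3, -0.1, 0, 0, 0], [0, 0.3, 0, 0, 0, 0], [0, 0, 0, 0, 0, 0], [0, 0, 0, 0, 0, 0]]

```text
clock: 31.72
tcp_pos: [0.6843, -0.0046, 0.2072]
orientation: [-0.24, 0.874, 0.409, -0.104]
wrist_force: [-0.5, 0.3, 0.0]
finger_gap: 0.0
grip_force: 0.0
```

Run:
```python
from fit import *
s=env.get_state(); c=cam("wrist",s); im=viewer.read_camera("wrist"); print(kp(),np.abs(s["qvel"]).max())
th=1.81
pr=lambda C:proj(C,W(p,np.array([[116-96*np.cos(th),v,-2+96*np.sin(th)] for v in(69,-69)]+[[116-116*np.cos(th),0,-2+116*np.sin(th)]])/1000)).round(0).tolist()
for n in ("wrist","side","scene"):
    if n!="wrist": viewer.read_camera(n)
    print(n,"pred plate corners+tongue",pr(c if n=="wrist" else cam(n)), "keys",proj(c if n=="wrist" else cam(n),W(p,[[.058,.038,-.0065],[.058,-.038,-.0065]])).round().tolist())
    for l in ("cover","round_key","bar_key","spatula","bottle","tube_rack","tub"):
        for d in models.silhouettes(l,n)[:1]: ys,xs=np.nonzero(d["region"]); print(l,round(d["score"],2),np.round(d["location"],0),xs.min(),xs.max(),ys.min(),ys.max())
```

```text
(array([-10.13, -26.6 ,  76.94]), array([ 0.4, -0. ,  0.3])) 0.02139547014000835
wrist pred plate corners+tongue [[77.0, 406.0], [3.0, 186.0], [-4.0, 338.0]] keys [[246.0, 272.0], [239.0, 192.0]]
cover 0.92 [ 90. 263.] 0 185 159 399
round_key 0.57 [247. 272.] 237 256 261 280
bar_key 0.86 [242. 230.] 229 258 227 239
bottle 0.61 [287.  10.] 254 317 0 16
tub 0.77 [600. 366.] 549 639 340 399
side pred plate corners+tongue [[301.0, 147.0], [298.0, 124.0], [301.0, 129.0]] keys [[306.0, 182.0], [305.0, 168.0]]
cover 0.8 [296. 149.] 289 303 126 175
spatula 0.95 [282. 288.] 257 313 279 297
bottle 0.4 [289. 145.] 285 291 138 146
tube_rack 0.8 [224. 181.] 203 246 163 199
tub 0.95 [424. 235.] 400 440 211 258
scene pred plate corners+tongue [[334.0, 160.0], [384.0, 162.0], [359.0, 156.0]] keys [[343.0, 200.0], [370.0, 202.0]]
cover 0.81 [341. 172.] 335 350 160 182
spatula 0.68 [208. 236.] 181 229 218 252
bottle 0.73 [435. 228.] 424 450 200 246
tube_rack 0.65 [403. 188.] 388 422 172 208
tub 0.66 [290. 306.] 271 310 278 330
```

Cover stands at about 1.81 rad as predicted, the spatula is in its rest, and the bystanders are unmoved.

```bash
python3 -c "
from h import *
print(order.hand_in())"
```

```text
the job is handed in; nothing more can be done
None
```

The job is handed in at about 32 s: the cover was levered up with the blade alone and stands open at about 1.81 rad by my estimate, the round key and then the square key were each pressed to their stop and let up without pressing the bar key, the spatula was back in its rest when checked after release, the rack, bottle and tub looked undisturbed, and the robot is touching nothing; `order.hand_in()` gave no verdict.

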